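# Clamp a rock slab in the thin-section bonding press

## Task

Clamp the rock slab in the grey bonding press for gluing: with the fingers, push the carriage by its upright end plate until it is fully home under the press, then push the hand wheel round by its standing handle through exactly one turn clockwise seen from above, so that the handle stops over the red-tipped pointer again and the pad bears on the slab. Only push the plate and the handle with the fingertips or the outside of the fingers, never gripping anything; do not touch or lift the slab, do not overrun the turn, leave the other things on the bench alone, and finish clear of everything.

Things in the scene. Friction and masses are not known exactly. Their poses are not given: they have to be found in the camera images.
- press: thin-section bonding press, a grey C-frame fixed to the bench. Origin on the bench top below the screw axis; z up; x points from the open throat to the column (away from the robot), y to the press's left; the carriage runs out along its -y. The base covers x -52..+76 mm, y -120..+85 mm and the frame is 134 mm high below the wheel; the arm and column lie at x -26..+73 mm within 26 mm of y = 0
- press_axis (a point): point on the upright screw axis about which the hand wheel turns, 163 mm above the bench, level with the top of the rim. The flat bright steel wheel has a rim of 56 mm radius, 13 mm thick (top 162.5 mm above the bench), three spokes and a hub 30 mm across that ends 169 mm above the bench
- index_mark (a point): red tip of the flat steel pointer that sticks out from the frame toward press -x below the rim, 72 mm from the screw axis, 129 mm above the bench; the handle stands over this pointer before the turn and again after each full turn
- wheel (a joint): turn of the hand wheel on its upright screw, rad: 0 with the handle over the pointer (as it starts, to within 0.03), growing clockwise seen from above to 6.283 after one turn. Clockwise lowers wheel, screw and pad by 6 mm a turn. It takes about 0.1 N m (2 N at the handle), stays where it is left and does not coast; stops at -0.6 and 7.28
- handle (a point): centre of the upright black spoke handle on the wheel's rim, 56 mm from the screw axis: a round grip 18 mm across that reaches from 165 to 213 mm above the bench (6 mm less after one turn); this point starts 190 mm up. The handle does not turn on its own pin
- push_plate (a point): centre of the outer, black-faced side of the upright push plate at the outer end of the carriage, 39 mm above the bench. The face is flat, looks along press -y, and the plate is 44 mm wide (along press x), about 9 mm thick and reaches from 20 to 60 mm above the bench. It lies 127.5 mm from the screw axis when the carriage is home
- nest (a point): centre of the floor of the shallow nest in the carriage that holds the specimen, 29.5 mm above the bench; exactly below the pad, at y = 0 of the press, when the aluminium carriage is fully home against its stop; it starts 45 to 62 mm out along press -y. The carriage slides along press y in guides with about 1.5 N of friction and stays where it is left
- blank: the specimen: a pinkish-brown rock slab 24x36x9 mm on a glass slide 28x48x1.5 mm, lying loose in the nest with 1 to 2 mm of play. Origin under its centre; its top is 10.5 mm higher
- pad: round black rubber pressure pad, 23 mm across, sprung, at the lower end of the screw. It starts 4 mm above the top of the slab, meets it two thirds of the way round the turn, and bears on it with about 5 N after one full turn
- rock_2: bystander: reddish-brown rock specimen, 50x48x37 mm; origin under its centre
- rock_3: bystander: dark green-grey rock specimen, 42x56x40 mm; origin under its centre
- tweezers: bystander: steel tweezers lying flat, 16x124x9 mm; origin under its centre
- petri_2: bystander: clear lidded petri dish, 58 mm across, 15 mm high; origin under its centre
- dropper: bystander: amber dropper bottle with a black cap, 33 mm across, 102 mm high; origin under its centre
- loupe: bystander: small folded hand lens, 24x32x14 mm; origin under its centre
There are look-alikes about, which are no part of the job. What is shaped like the blank but orange is not meant.

How it is judged:
On the way, in this order (a step that is already met when the one before it is completed fails the run):
1. the carriage is fully home (within 3 mm of its stop) and the wheel has not yet been turned (y of nest in the frame of press above -0.003 m and value of joint wheel below 0.4 rad), for 0.2 s.
2. the wheel is half way round with the carriage home (y of nest in the frame of press above -0.003 m and value of joint wheel above 3.14 rad).
3. the wheel has made one turn (within 10 degrees) and the pad bears on the slab (y of nest in the frame of press above -0.003 m and value of joint wheel between 6.1132 and 6.4532 rad and contact force between pad and blank between 1.5 and 9 N), for 0.2 s.
At the end, for the whole second after the job is handed in: the wheel stands within 10 degrees of one full clockwise turn and still; the carriage is within 3 mm of its home stop; the slab lies flat in its nest (within 5 mm) with the pad bearing on it (1.5 to 9 N); the bystanders are within 30 mm of where they stood (all of step 3 and horizontal distance between blank and nest below 0.005 m and angle between blank's own z axis and vertical below 0.06 rad and velocity of joint wheel between -0.05 and 0.05 rad/s and linear speed of blank below 0.01 m/s and distance of each of rock_2, rock_3, tweezers, petri_2, dropper, loupe from where it was at the start of the episode below 0.03 m); the robot touches nothing.
It fails at once if the wheel is wound down before the carriage is home (value of joint wheel above 0.5 rad and y of nest in the frame of press below -0.006 m).
It fails at once if the wheel overruns one turn, or is turned the wrong way, by more than 15 degrees (value of joint wheel above 6.5432 rad or value of joint wheel below -0.26 rad).
It fails at once if the handle or the push plate is taken between the fingers instead of pushed ((horizontal distance between the grasp point and handle below 0.008 m and z of the grasp point in the frame of handle below 0.024 m) or (y of the grasp point in the frame of push_plate between -0.002 and 0.011 m and x of the grasp point in the frame of push_plate between -0.026 and 0.026 m and z of the grasp point in the frame of push_plate below 0.021 m)).
It fails at once if the slab is touched by the fingers, lifted, tipped, shoved out of its nest or squeezed with more than 15 N (contact force between the fingers and blank above 0.3 N or (height (world z) of blank above 0.036 m or horizontal distance between blank and nest above 0.008 m or angle between blank's own z axis and vertical above 0.2 rad) or contact force between pad and blank above 15 N).
It fails at once if a bystander is knocked away or carried (distance of any of rock_2, rock_3, tweezers, petri_2, dropper, loupe from where it was at the start of the episode above 0.03 m).
It also fails if it takes over 64 s, if anything falls off the work surface, if the arm or the gripper's body presses on something with over 40 N, if the wrist force passes 120 N, or if a joint passes its speed limit or range.

## Robot

A 6-joint arm with a two-finger parallel gripper is mounted at the origin on a cart in front of the work surface, level with it; the furniture and walls round the work are solid. World frame = base frame: x ahead of the robot, y to its left, z up, the work surface at z = 0. Lengths are in m, angles in rad, forces in N, time in s.
With the tool pointing down it reaches from about 0.275 to 0.875 m from the base axis. Payload 12.5 kg.
Tool frame: the origin (TCP) lies midway between the tips of the shut fingers; the grasp point (between the pads) lies 19 mm behind it; z points along the fingers, y is the line along which they close (so a half turn about z gives the same grasp; the last joint's range is limited). The gripper opens to 85 mm and grips with 20 to 120 N. Pads are 22 mm wide; open, the fingers measure 114 mm over their backs; the gripper's body (76 mm by 85 mm) begins 54 mm behind the grasp point. The pads swing forward as they close: fully open they stand 13 mm farther back than shut.
Start: joints at [1.124, 0.351, 1.652, -0, 1.139, -0.085], TCP at [0.195, 0.514, 0.231] pointing down, gripper open.
Joint ranges: [-2.75, 2.75], [-0.79, 2.1], [0.01, 2.65], [-1.57, 4.71], [0.07, 3.14], [-2.87, 2.87]. Speed limits (rad/s): [2.22, 2.22, 2.79, 3.14, 3.14, 3.14].

## Interface

Orientations are given as a unit quaternion [x, y, z, w].
In Python, from bench import env gives the robot as it stands.
- The arm moves only by the shell command python3 -m handwheel 'ROWS' [OPENING]. ROWS is JSON, a list of rows, each an object with "xyz": the shift along the tool's x, y, z in m, a list of three; "rotation": the turn, a rotation vector about the tool's x, y, z in rad, a list of three. In form: [{"xyz": [x, y, z], "rotation": [rx, ry, rz]}, ...]. A call has 1 to 8 rows; each row is the pose to reach, as a shift and turn from the pose commanded when the call began, along the tool's axes at that moment; what a row does not reach only later rows make up. A row lasts 1/8 s, in which the tool goes at most 62.5 mm and 10.7 degrees, less where a joint would pass 70% of its speed; a pose out of reach is approached as far as the arm can. A call with a gripper value outside its range is refused whole. OPENING is the opening, from 0 (shut) to 1 (fully open), set as the call begins (- or left out, the last holds). The fingers move at their own pace and stop on an object; the grip force is fixed at half the most. Time passes only in rows, so rows that repeat a pose let the fingers close. It gives the time, the measured TCP pose, the force, the opening and the grip force at its end, in the units of the state.
- env.observe(): the state, without advancing time (a new reading comes with each control period).
- env.snapshot(name): name is "scene" or "side" or "wrist"; returns (picture, depth): 384x512x3 uint8, red, green, blue; 384x512 float32, m along the optical axis (not along the pixel's ray), 0 where there is no reading.
- env.camera_model(name): a dict with "fx", "fy", "cx", "cy" (pixels), "R" (3x3) and "t" (3): a world point X has camera coordinates R X + t. Camera axes: x right, y down, z forward; pixel columns grow to the right and rows downward; lengths in m; the calibration is good to about 2 mm. The wrist camera is an equidistant fisheye: a pixel r from the principal point sees the ray r / f radians off the axis. A picture is of the moment at which its call begins: read the wrist's pose just before it. camera_model takes no time and is no camera call; for the wrist camera it gives the pose at the moment of the call.
- env.sign_off(): hands the job in; it is judged then, once.
The state is a dict: "time_s": time; "qpos": joint angles; "qvel": joint speeds; "effort": joint torques, N m; "ee_pos": TCP position; "tcp_rot": TCP orientation; "ft_force": force on the tool from outside, world axes, zero at the start; "moment": the same for the moment, N m; "opening": finger opening in m; "gripper_force": force on a finger pad.
Only numpy, scipy, OpenCV 4.12 (cv2) and the standard library are available. Lean on these libraries where they do the work, as an engineer would, in place of code of your own. Each camera call takes 0.05 s, during which the arm holds its last target. There are 200 camera calls.

## Working session

There is one attempt and no reset: what is moved stays moved. The work goes in short steps, Python scripts to look and compute and a shell command to move; the robot and the scene stay as the last step left them, time stands still between calls to the robot, and variables do not carry over. Pictures are saved under pics/ and viewed, at most 13 in all, crops included, and the job is handed in when it is done.

```bash
ls; mkdir -p pics
python3 - <<'E'
from bench import env
import cv2,numpy as np
s=env.observe(); print(s)
for n in("scene","side"):
    p,d=env.snapshot(n); np.savez(f'pics/{n}0.npz',p=p,d=d); cv2.imwrite(f'pics/{n}0.png',p[...,::-1])
    m=env.camera_model(n); print(n,m, -np.array(m['R']).T@m['t'])
a=cv2.imread('pics/scene0.png');b=cv2.imread('pics/side0.png')
E
```

```text
pics
{'time_s': 0.0, 'qpos': array([ 1.12438253e+00,  3.51266644e-01,  1.65241504e+00, -2.56258381e-05,
        1.13912426e+00, -8.45779642e-02]), 'qvel': array([ 2.99665312e-04,  2.16672210e-05, -3.00409631e-05, -4.72046705e-04,
        2.07119207e-04, -7.52019745e-04]), 'effort': array([-9.01568160e-05, -5.06114280e+01, -2.91406631e+01, -1.31803954e-04,
        4.54680267e-03, -3.71953195e-05]), 'ee_pos': array([0.19452126, 0.51409541, 0.23074521]), 'tcp_rot': array([ 1.79927271e-01,  9.83679729e-01, -5.88442994e-04, -1.47949752e-04]), 'ft_force': array([-0.0346766 , -0.34257642,  0.26317676]), 'moment': array([-0.00789141,  0.04163188, -0.03473677]), 'gripper_force': 0.0, 'opening': 0.08524267726296572}
scene {'fx': 368.29626805042705, 'fy': 368.29626805042705, 'cx': 252.65014150298842, 'cy': 189.52050199791339, 'R': array([[ 0.59404954, -0.8044255 , -0.00218078],
       [-0.53992251, -0.3967077 , -0.7423656 ],
       [ 0.59631269,  0.44217939, -0.66999147]]), 't': array([-0.14215688,  0.49629514,  0.68065287])} [-0.05347279 -0.21844119  0.82415404]
side {'fx': 382.16544258693864, 'fy': 382.16544258693864, 'cx': 254.3117983985125, 'cy': 185.69636946114701, 'R': array([[-0.98995539, -0.14021452, -0.01811673],
       [-0.05541173,  0.5026887 , -0.86268975],
       [ 0.13006871, -0.85302049, -0.50540892]]), 't': array([0.61806057, 0.01950217, 1.36893541])} [0.43487738 1.2445875  0.71989372]
```

View pics/scene0.png

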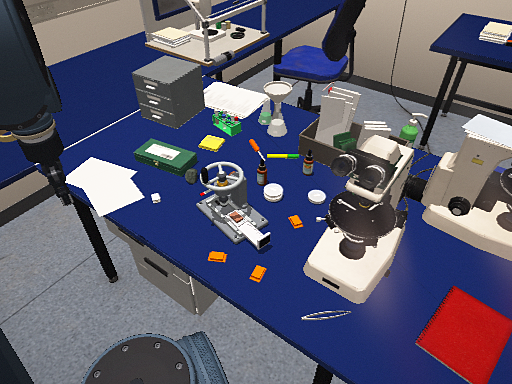

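View pics/side0.png

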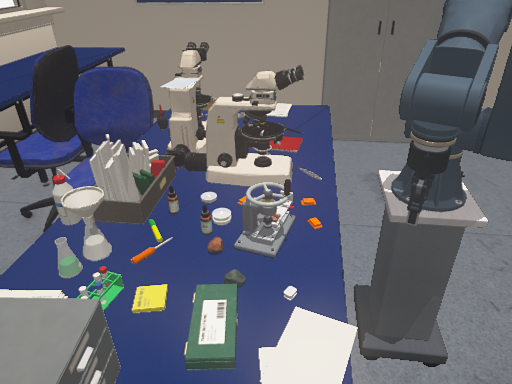

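The scene view shows the press at about (235,205): wheel near (223,180), red pointer tip near (203,192), carriage running out to the push plate near (263,240). The orange slabs at (217,257), (258,273) and (295,222) are look-alikes. In the side view the press is at (265,220) and the handle near (287,187). I'll enlarge both in one crop.

Run:
```python
import cv2,numpy as np
a=cv2.imread('pics/scene0.png')[150:260,185:285];b=cv2.imread('pics/side0.png')[165:265,220:320]
a=cv2.resize(a,(400,440),interpolation=cv2.INTER_CUBIC);b=cv2.resize(b,(400,400),interpolation=cv2.INTER_CUBIC)
o=np.zeros((440,800,3),np.uint8);o[:,:400]=a;o[:400,400:]=b
cv2.imwrite('pics/crop0.png',o)
```

```text
(no output)
```

View pics/crop0.png

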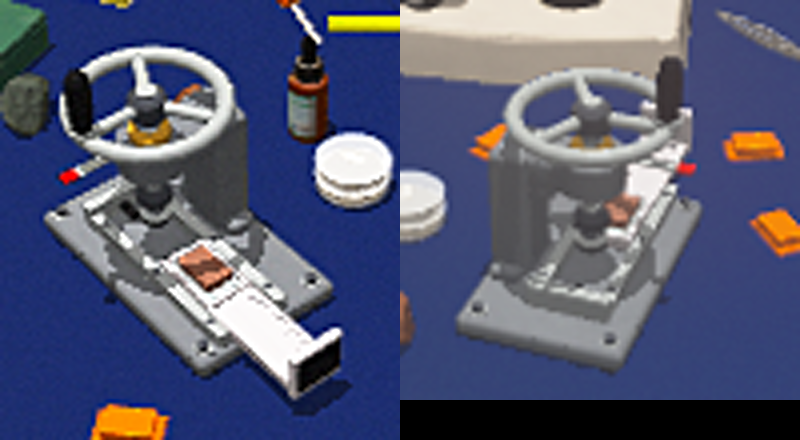

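The crop confirms the press, in scene pixels: handle mid (204.5,175), red tip (202,194), hub top (222,174), plate face (265,241.5), and a brown slab in the nest at (236,217). In side pixels: handle (287.5,187.5), red tip (291.7,207), hub (268.3,191). The dark green rock stands behind at (191,176) and the dropper at (262,175).

```bash
cat > h.py <<'E'
import numpy as np, cv2
from scipy.spatial.transform import Rotation as Ro
def ray(m,u,v):
    R=np.array(m['R']);c=-R.T@m['t'];d=R.T@np.array([(u-m['cx'])/m['fx'],(v-m['cy'])/m['fy'],1]);return c,d/np.linalg.norm(d)
def onz(m,u,v,z):
    c,d=ray(m,u,v);return c+d*(z-c[2])/d[2]
def tri(*rs):
    A=sum(np.eye(3)-np.outer(d,d) for c,d in rs);b=sum((np.eye(3)-np.outer(d,d))@c for c,d in rs);return np.linalg.solve(A,b)
E
python3 - <<'E'
from bench import env
from h import *
np.set_printoptions(precision=4,suppress=True)
S=env.camera_model('scene');T=env.camera_model('side')
ims=np.load('pics/scene0.npz')['p'];imt=np.load('pics/side0.npz')['p']
def red(im,box):
    x0,y0,x1,y1=box;c=im[y0:y1,x0:x1].astype(int);k=(c[...,0]>150)&(c[...,1]<80)&(c[...,2]<80);v,u=np.nonzero(k);return u.mean()+x0,v.mean()+y0,k.sum()
rs=red(ims,(195,185,212,202));rt=red(imt,(284,200,300,214));print(rs,rt)
for n,z,a,b in(("handle",.19,(204.5,175),(287.5,187.5)),("hubtop",.169,(221.7,173.7),(268.3,191)),("red",.129,rs[:2],rt[:2])):
    print(n,tri(ray(S,*a),ray(T,*b)),onz(S,*a,z),onz(T,*b,z))
print("plate",onz(S,265.2,241.5,.039))
# base corners (scene) approx
for u,v in((45,215),(198,374),(333,292)):print(onz(S,185+u/4,150+v/4,.012))
d=np.load('pics/scene0.npz')['d']
def dp(u,v):
    z=d[int(v),int(u)];R=np.array(S['R']);return R.T@(np.array([(u-S['cx'])/S['fx']*z,(v-S['cy'])/S['fy']*z,z])-S['t'])
print("plate depth",dp(265,241),dp(262,243),dp(268,240))
# slab
c=ims[205:230,222:252].astype(int);print(onz(S,185+207/4,150+267/4,.040))
for u,v in((191,176),(262,175),(273,192),(317,197)):print('obst',onz(S,u,v,.02))
E
```

```text
(np.float64(201.44444444444446), np.float64(193.66666666666666), np.int64(9)) (np.float64(291.22222222222223), np.float64(206.55555555555554), np.int64(9))
handle [0.4821 0.3419 0.1863] [0.4812 0.339  0.19  ] [0.4803 0.35   0.19  ]
hubtop [0.5359 0.3277 0.1626] [0.5315 0.3226 0.169 ] [0.5338 0.3394 0.169 ]
red [0.4685 0.3467 0.1269] [0.467 0.345 0.129] [0.4684 0.35   0.129 ]
plate [0.4941 0.1451 0.039 ]
[0.51   0.4212 0.012 ]
[0.4554 0.2234 0.012 ]
[0.5768 0.1912 0.012 ]
plate depth [0.4939 0.1457 0.0409] [0.4831 0.1482 0.0411] [0.5058 0.1437 0.0351]
[0.5208 0.2658 0.04  ]
obst [0.5933 0.5219 0.02  ]
obst [0.7405 0.3305 0.02  ]
obst [0.6916 0.2521 0.02  ]
obst [0.755 0.126 0.02 ]
```

```bash
cat >> h.py <<'E'
np.set_printoptions(precision=4,suppress=True)
AX=np.array([.537,.327]);YAW=np.radians(-15.2)   # press axis, yaw
def px(x,y):  # press->world xy
    c,s=np.cos(YAW),np.sin(YAW);return AX+[c*x-s*y,s*x+c*y]
def rel(s,xyz,yawY):
    """tool-frame shift (mm) and rotvec to reach TCP xyz, tool down, tool y at world yaw yawY (rad)"""
    R0=Ro.from_quat(s['tcp_rot']);y=np.array([np.cos(yawY),np.sin(yawY),0]);z=np.array([0,0,-1.])
    R1=Ro.from_matrix(np.c_[np.cross(y,z),y,z]);return R0.inv().apply(np.array(xyz)-s['ee_pos']),(R0.inv()*R1).as_rotvec()
E
python3 - <<'E'
from bench import env
from h import *
s=env.observe()
p=px(.004,-.186-.0145-.03);print(p)
for k in (.25,.5,.75,1): 
    q=s['ee_pos']*(1-k)+k*np.array([*p,.2]);print(k,*rel(s,q,np.radians(74.8)))
E
```

```text
[0.4804 0.1035]
0.25 [-0.1032 -0.0707  0.0078] [-0.001  -0.0002 -0.0965]
0.5 [-0.2064 -0.1414  0.0155] [-0.001  -0.0002 -0.0965]
0.75 [-0.3095 -0.2121  0.0233] [-0.001  -0.0002 -0.0965]
1 [-0.4127 -0.2828  0.0311] [-0.001  -0.0002 -0.0965]
```

```bash
python3 -m handwheel '[{"xyz":[-0.03,-0.02,0.0],"rotation":[0,0,-0.02]},{"xyz":[-0.08,-0.055,0.0],"rotation":[0,0,-0.05]},{"xyz":[-0.13,-0.09,0.0],"rotation":[0,0,-0.097]},{"xyz":[-0.18,-0.125,0.0],"rotation":[0,0,-0.097]},{"xyz":[-0.23,-0.16,0.0],"rotation":[0,0,-0.097]},{"xyz":[-0.28,-0.195,0.0],"rotation":[0,0,-0.097]},{"xyz":[-0.33,-0.225,0.0],"rotation":[0,0,-0.097]},{"xyz":[-0.38,-0.255,0.0],"rotation":[0,0,-0.097]}]' 0
python3 -m handwheel '[{"xyz":[-0.025,-0.03,0.015],"rotation":[0,0,0]},{"xyz":[-0.03,-0.03,0.03],"rotation":[0,0,0]},{"xyz":[-0.03,-0.03,0.03],"rotation":[0,0,0]},{"xyz":[-0.03,-0.03,0.03],"rotation":[0,0,0]}]'
python3 - <<'E'
from bench import env
from h import *
s=env.observe();print(s['ee_pos'],s['qpos'],s['opening'])
m=env.camera_model('wrist');print(m)
p,d=env.snapshot('wrist');np.savez('pics/w1.npz',p=p,d=d,R=m['R'],t=m['t']);cv2.imwrite('pics/w1.png',p[...,::-1])
print(*rel(s,[*px(.004,-.186-.0145-.03),.2],np.radians(74.8)))
E
```

```text
time_s: 1.1
ee_pos: [0.4606, 0.1396, 0.2313]
tcp_rot: [0.132, 0.991, 0.0, 0.0]
ft_force: [-0.7, 1.4, 0.2]
opening: -0.0
gripper_force: 0.0
time_s: 1.6
ee_pos: [0.4806, 0.1055, 0.2016]
tcp_rot: [0.131, 0.991, 0.0, 0.0]
ft_force: [0.9, 0.5, 0.1]
opening: 0.0
gripper_force: 0.0
[0.4806 0.1055 0.2016] [ 0.1214  0.2817  1.8299  0.0001  1.0298 -1.1859] 4.9165635089526515e-05
{'fx': 297.3186396354542, 'fy': 297.3186396354542, 'cx': 262.19812855767674, 'cy': 190.0969243335696, 'R': array([[ 0.2605,  0.9655, -0.0007],
       [ 0.9285, -0.2503,  0.2741],
       [ 0.2645, -0.0721, -0.9617]]), 't': array([-0.2268, -0.4471,  0.2311])}
[-0.0003 -0.002   0.0016] [0.0001 0.0001 0.0017]
```

View pics/w1.png

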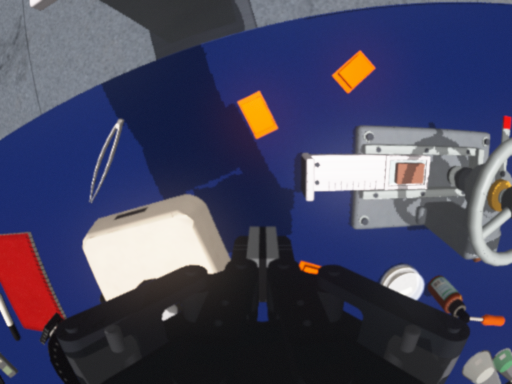

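The wrist view shows the plate's top edge at about (309,153)–(309,200), the base corners at (357,127), (355,227) and (490,133), the orange look-alike at (310,268) and the microscope base at lower left (edge about (215,215)). The closed fingertips are at (263,240).

```bash
cat >> h.py <<'E'
def wray(f,m,u,v):
    x,y=(u-m['cx'])/m['fx'],(v-m['cy'])/m['fy'];r=np.hypot(x,y)
    d=np.array([x*np.sin(r)/r,y*np.sin(r)/r,np.cos(r)]);R=f['R'];return -R.T@f['t'],R.T@d
def wz(f,m,u,v,z):
    c,d=wray(f,m,u,v);return (c+d*(z-c[2])/d[2])
E
python3 - <<'E'
from bench import env
from h import *
m=env.camera_model('wrist');f=np.load('pics/w1.npz')
for n,u,v,z in(("plate a",304,153,.06),("plate b",308,200,.06),("base NE",357,127,.012),("base b",355,228,.012),("base c",490,133,.012),("mic",208,198,.04),("mic2",230,265,.04),("mic3",190,196,.04),("orange",310,268,.005),("slab",410,174,.04),('redtip',508,121,.129)):
    print(n,wz(f,m,u,v,z))
E
```

```text
plate a [0.4658 0.1514 0.06  ]
plate b [0.5135 0.1445 0.06  ]
base NE [0.4601 0.2238 0.012 ]
base b [0.5828 0.1985 0.012 ]
base c [0.5073 0.4256 0.012 ]
mic [0.4902 0.0418 0.04  ]
mic2 [0.5757 0.0403 0.04  ]
mic3 [0.4828 0.023  0.04  ]
orange [0.627  0.1316 0.005 ]
slab [0.5224 0.2692 0.04  ]
redtip [0.4674 0.3466 0.129 ]
```

```bash
sed -i 's/^AX=.*/AX=np.array([.5365,.3265]);YAW=np.radians(-14.5)/' h.py
python3 - <<'E'
from bench import env
from h import *
S=env.camera_model('scene')
d=np.load('pics/scene0.npz')['d']
R=np.array(S['R'])
vv,uu=np.mgrid[0:384,0:512];P=np.stack([(uu-S['cx'])/S['fx']*d,(vv-S['cy'])/S['fy']*d,d],-1)-S['t'];W=P@R
k=(d>0)&(W[...,1]<.1)&(W[...,1]>-.1)&(W[...,0]>.4)&(W[...,0]<.75)&(W[...,2]>.03)
for z in(.03,.06,.1,.15,.2,.3):
    q=k&(W[...,2]>z)&(W[...,2]<z+.05)
    if q.any(): w=W[q];print(z,len(w),w[w[:,1].argmax()],w[w[:,0].argmin()])
s=env.observe();print(*rel(s,[*px(.004,-.2005-.018),.03],np.radians(75.5)))
E
```

```text
0.03 2312 [0.6313 0.0318 0.046 ] [ 0.4826 -0.0607  0.032 ]
0.06 343 [ 0.5994 -0.0271  0.0658] [ 0.564  -0.0624  0.0611]
0.1 156 [ 0.574  -0.011   0.1179] [ 0.5638 -0.0593  0.1224]
0.15 1842 [0.5299 0.0246 0.1809] [ 0.5192 -0.0602  0.1901]
0.2 281 [0.5936 0.0022 0.2045] [ 0.5819 -0.0551  0.2426]
0.3 352 [ 0.5608 -0.0214  0.3171] [ 0.5506 -0.0713  0.3076]
[-0.0025  0.0094  0.1718] [ 0.0003  0.0005 -0.0103]
```

```bash
python3 -m handwheel '[{"xyz":[-0.002,0.009,0.02],"rotation":[0,0,-0.01]},{"xyz":[-0.002,0.01,0.06],"rotation":[0,0,-0.01]},{"xyz":[-0.002,0.01,0.1],"rotation":[0,0,-0.01]},{"xyz":[-0.002,0.01,0.14],"rotation":[0,0,-0.01]},{"xyz":[-0.002,0.01,0.165],"rotation":[0,0,-0.01]},{"xyz":[-0.002,0.01,0.172],"rotation":[0,0,-0.01]},{"xyz":[-0.002,0.01,0.172],"rotation":[0,0,-0.01]},{"xyz":[-0.002,0.01,0.172],"rotation":[0,0,-0.01]}]'
python3 - <<'E'
from bench import env
from h import *
s=env.observe();print(s['ee_pos'],s['ft_force'])
m=env.camera_model('wrist');p,d=env.snapshot('wrist');np.savez('pics/w2.npz',p=p,d=d,R=m['R'],t=m['t']);cv2.imwrite('pics/w2.png',p[...,::-1])
E
```

```text
time_s: 2.65
ee_pos: [0.4861, 0.114, 0.0305]
tcp_rot: [0.127, 0.992, 0.0, 0.001]
ft_force: [0.7, -0.1, -0.4]
opening: -0.0
gripper_force: 0.0
[0.4861 0.114  0.0305] [ 0.6738 -0.0899 -0.4222]
```

View pics/w2.png

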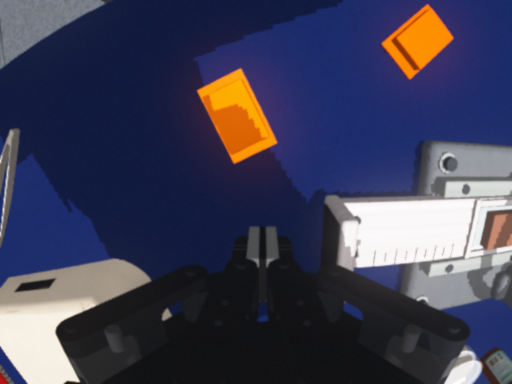

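Run:
```python
from bench import env
from h import *
m=env.camera_model('wrist');f=np.load('pics/w2.npz')
for n,u,v,z in(("plate outer near",325,196,.06),("outer far",323,268,.06),("inner",357,213,.06),("inner far",355,268,.06),('slab',498,230,.04)):
    w=wz(f,m,u,v,z);e=w[:2]-AX;c,s=np.cos(YAW),np.sin(YAW);print(n,w,'press',c*e[0]+s*e[1],-s*e[0]+c*e[1])
s=env.observe();e=s['ee_pos'][:2]-AX;c,q=np.cos(YAW),np.sin(YAW);print(c*e[0]+q*e[1],-q*e[0]+c*e[1])
```

```text
plate outer near [0.4585 0.1474 0.06  ] press -0.030697325230034468 -0.19291582040542873
outer far [0.4915 0.1406 0.06  ] press 0.0030223822386721555 -0.19123302102945913
inner [0.4694 0.1595 0.06  ] press -0.023132022560755083 -0.17844038007006494
inner far [0.4961 0.1551 0.06  ] press 0.0038290815391780406 -0.17603917323566198
slab [0.5183 0.26   0.04  ] press -0.0009633710624136309 -0.06891785402660427
0.004407220015716348 -0.2184489132723375
```

```bash
python3 -m handwheel '[{"xyz":[0,0.005,0],"rotation":[0,0,0]},{"xyz":[0,0.01,0],"rotation":[0,0,0]},{"xyz":[0,0.014,0],"rotation":[0,0,0]},{"xyz":[0,0.018,0],"rotation":[0,0,0]},{"xyz":[0,0.023,0],"rotation":[0,0,0]},{"xyz":[0,0.028,0],"rotation":[0,0,0]},{"xyz":[0,0.033,0],"rotation":[0,0,0]},{"xyz":[0,0.038,0],"rotation":[0,0,0]}]'
python3 -m handwheel '[{"xyz":[0,0.005,0],"rotation":[0,0,0]},{"xyz":[0,0.01,0],"rotation":[0,0,0]},{"xyz":[0,0.014,0],"rotation":[0,0,0]},{"xyz":[0,0.018,0],"rotation":[0,0,0]},{"xyz":[0,0.022,0],"rotation":[0,0,0]},{"xyz":[0,0.025,0],"rotation":[0,0,0]},{"xyz":[0,0.028,0],"rotation":[0,0,0]},{"xyz":[0,0.03,0],"rotation":[0,0,0]}]'
python3 - <<'E'
from bench import env
from h import *
m=env.camera_model('wrist');s=env.observe();p,d=env.snapshot('wrist');np.savez('pics/w3.npz',p=p,d=d,R=m['R'],t=m['t'])
a=p[...,::-1];q,_=env.snapshot('scene');b=cv2.resize(q[150:260,185:285,::-1],(400,440),interpolation=cv2.INTER_CUBIC)
o=np.zeros((440,800,3),np.uint8);o[:300,:400]=cv2.resize(a,(400,300));o[:,400:]=b;cv2.imwrite('pics/c3.png',o)
e=s['ee_pos'][:2]-AX;c,q=np.cos(YAW),np.sin(YAW);print(s['ft_force'],c*e[0]+q*e[1],-q*e[0]+c*e[1])
E
```

```text
time_s: 3.7
ee_pos: [0.4949, 0.1508, 0.0292]
tcp_rot: [0.127, 0.992, -0.0, -0.0]
ft_force: [-2.0, -2.5, 0.8]
opening: 0.0001
gripper_force: 0.8
time_s: 4.7
ee_pos: [0.5026, 0.1797, 0.0293]
tcp_rot: [0.127, 0.992, 0.0, 0.0]
ft_force: [-2.1, -1.4, -0.2]
opening: 0.0001
gripper_force: 0.8
[-2.0634 -1.3761 -0.1548] 0.0039658131481239214 -0.15061957492013095
```

View pics/c3.png

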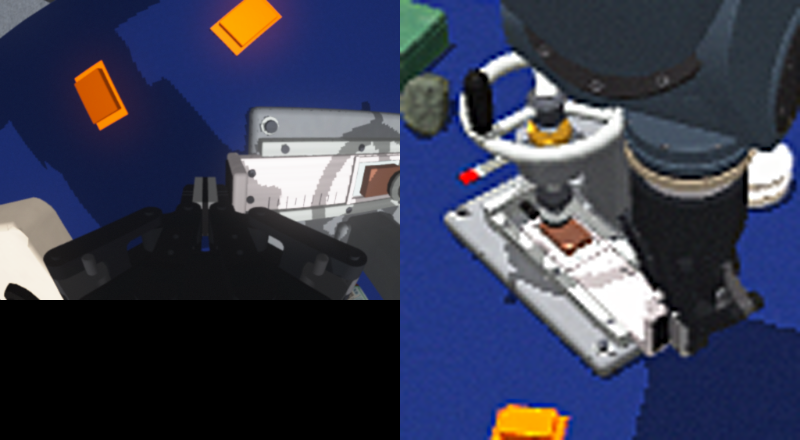

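Left: wrist view with the plate at (232,180) just ahead of the fingers. Right: scene view, where the carriage has moved in with the slab at about (565,235) in the crop, nearly under the pad. I'll push on in small steps until the force rises.

```bash
python3 - <<'E'
from bench import env
from h import *
S=env.camera_model('scene');w=onz(S,185+165/4,150+235/4,.040);e=w[:2]-AX;c,q=np.cos(YAW),np.sin(YAW);print('slab press',c*e[0]+q*e[1],-q*e[0]+c*e[1])
E
python3 -m handwheel '[{"xyz":[0,0.001,0],"rotation":[0,0,0]},{"xyz":[0,0.002,0],"rotation":[0,0,0]},{"xyz":[0,0.003,0],"rotation":[0,0,0]},{"xyz":[0,0.004,0],"rotation":[0,0,0]},{"xyz":[0,0.005,0],"rotation":[0,0,0]},{"xyz":[0,0.006,0],"rotation":[0,0,0]}]'
```

```text
slab press -0.0044406828605003225 -0.01635466310550568
time_s: 5.55
ee_pos: [0.5042, 0.1854, 0.0293]
tcp_rot: [0.127, 0.992, 0.0, 0.0]
ft_force: [0.2, -1.6, 1.4]
opening: -0.0002
gripper_force: 0.8
```

```bash
python3 -m handwheel '[{"xyz":[0,0.001,0],"rotation":[0,0,0]},{"xyz":[0,0.002,0],"rotation":[0,0,0]},{"xyz":[0,0.003,0],"rotation":[0,0,0]},{"xyz":[0,0.004,0],"rotation":[0,0,0]},{"xyz":[0,0.005,0],"rotation":[0,0,0]}]'
python3 -m handwheel '[{"xyz":[0,0.001,0],"rotation":[0,0,0]},{"xyz":[0,0.002,0],"rotation":[0,0,0]},{"xyz":[0,0.003,0],"rotation":[0,0,0]}]'
```

```text
time_s: 6.18
ee_pos: [0.5053, 0.1902, 0.0293]
tcp_rot: [0.127, 0.992, -0.0, -0.0]
ft_force: [-1.0, -2.2, 1.3]
opening: 0.0001
gripper_force: 0.8
time_s: 6.55
ee_pos: [0.5055, 0.1914, 0.0292]
tcp_rot: [0.127, 0.992, -0.002, -0.001]
ft_force: [-2.9, -21.6, 8.5]
opening: -0.0
gripper_force: 11.2
```

The force rose to 22 N, so the carriage is at its stop. Backing off and up.

```bash
python3 -m handwheel '[{"xyz":[0,-0.01,0],"rotation":[0,0,0]},{"xyz":[0,-0.03,0],"rotation":[0,0,0]},{"xyz":[0,-0.035,-0.04],"rotation":[0,0,0]},{"xyz":[0,-0.035,-0.1],"rotation":[0,0,0]},{"xyz":[0,-0.035,-0.16],"rotation":[0,0,0]},{"xyz":[0,-0.035,-0.22],"rotation":[0,0,0]},{"xyz":[0,-0.035,-0.25],"rotation":[0,0,0]},{"xyz":[0,-0.035,-0.25],"rotation":[0,0,0]}]'
python3 - <<'E'
from bench import env
from h import *
m=env.camera_model('wrist');s=env.observe();p,d=env.snapshot('wrist');np.savez('pics/w4.npz',p=p,d=d,R=m['R'],t=m['t'])
cv2.imwrite('pics/w4.png',cv2.resize(p[...,::-1],(750,562),interpolation=cv2.INTER_CUBIC));print(s['ee_pos'])
E
```

```text
time_s: 7.55
ee_pos: [0.4979, 0.1587, 0.2813]
tcp_rot: [0.127, 0.992, 0.001, 0.002]
ft_force: [0.4, 0.5, -0.8]
opening: -0.0001
gripper_force: 0.0
[0.4979 0.1587 0.2813]
```

View pics/w4.png

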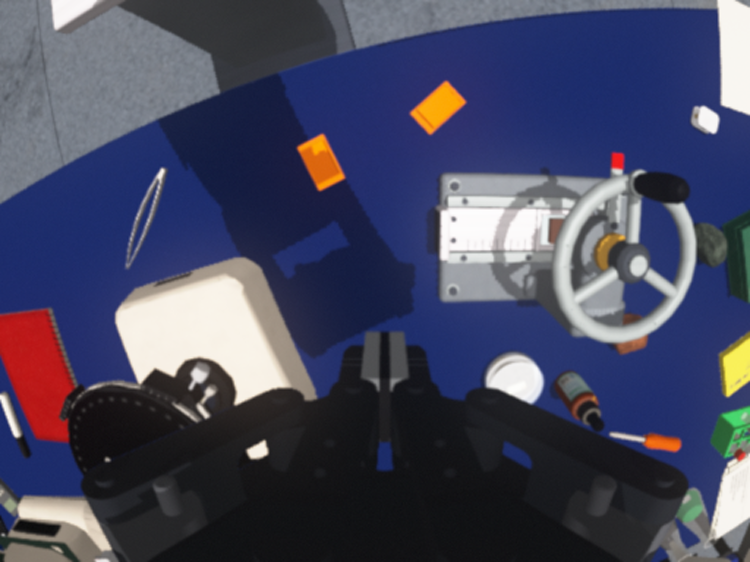

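The wrist view (750 px wide) shows the carriage home: plate edge at (445,233), hub top (632,263), red tip (617,160), handle from base (638,181) to top (685,190), and the rim spanning u 553–697, v 171–343.

Run:
```python
from bench import env
from h import *
m=env.camera_model('wrist');f=np.load('pics/w4.npz');k=512/750
g=lambda u,v,z:wz(f,m,u*k,v*k,z)
print('cam',-f['R'].T@f['t'])
print('hub',g(632,263,.169),'red',g(617,161,.129),'hbase',g(638,181,.165),'htop',g(675,188,.213))
# rim points (outer edge, top plane) -> circle
pts=np.array([g(u,v,.1625)[:2] for u,v in((697,250),(690,290),(660,328),(620,343),(580,322),(557,280),(553,245),(566,207),(590,183))])
A=np.c_[2*pts,np.ones(len(pts))];x=np.linalg.lstsq(A,(pts**2).sum(1),rcond=None)[0];print('rim c',x[:2],np.sqrt(x[2]+x[:2]@x[:2]))
for u,v in((441,174),(441,302)):print('corner',g(u,v,.012))
print('plate',g(441,205,.06),g(441,262,.06))
```

```text
cam [0.4296 0.1763 0.4241]
hub [0.533  0.3235 0.169 ] red [0.4683 0.3444 0.129 ] hbase [0.4795 0.3382 0.165 ] htop [0.4787 0.3341 0.213 ]
rim c [0.5316 0.3292] 0.0633848168325874
corner [0.4593 0.2246 0.012 ]
corner [0.5834 0.196  0.012 ]
plate [0.4814 0.2128 0.06  ] [0.5297 0.2016 0.06  ]
```

```bash
sed -i 's/^AX=.*/AX=np.array([.535,.327]);YAW=np.radians(-14.5)/' h.py
cat >> h.py <<'E'
def press(s):
    e=s['ee_pos'][:2]-AX;c,q=np.cos(YAW),np.sin(YAW);return c*e[0]+q*e[1],-q*e[0]+c*e[1]
E
python3 - <<'E'
from bench import env
from h import *
s=env.observe();print(press(s),*rel(s,[*px(-.056,-.034),.176],np.radians(75.5)))
R,D=.056,.0225
for a in range(5,45,5):
    t=np.radians(a);print(a,round(-R+R*np.cos(t)+D*np.sin(t),4),round(D+R*np.sin(t)-D*np.cos(t),4),round(t,3))
E
```

```text
(np.float64(0.005545524151990007), np.float64(-0.17247004678658676)) [0.0619 0.1383 0.1035] [ 0.0007  0.001  -0.0021]
5 0.0017 0.005 0.087
10 0.0031 0.0101 0.175
15 0.0039 0.0153 0.262
20 0.0043 0.0205 0.349
25 0.0043 0.0258 0.436
30 0.0037 0.031 0.524
35 0.0028 0.0362 0.611
40 0.0014 0.0413 0.698
```

```bash
python3 -m handwheel '[{"xyz":[0.02,0.04,0],"rotation":[0,0,0]},{"xyz":[0.04,0.08,0],"rotation":[0,0,0]},{"xyz":[0.062,0.12,0],"rotation":[0,0,0]},{"xyz":[0.062,0.138,0.03],"rotation":[0,0,0]},{"xyz":[0.062,0.138,0.07],"rotation":[0,0,0]},{"xyz":[0.062,0.138,0.1],"rotation":[0,0,0]},{"xyz":[0.062,0.138,0.104],"rotation":[0,0,0]},{"xyz":[0.062,0.138,0.104],"rotation":[0,0,0]}]'
python3 - <<'E'
from bench import env
from h import *
m=env.camera_model('wrist');s=env.observe();p,d=env.snapshot('wrist');np.savez('pics/w5.npz',p=p,d=d,R=m['R'],t=m['t'])
q,_=env.snapshot('scene');a=p[100:340,160:440,::-1];o=np.zeros((440,800,3),np.uint8);o[:343,:400]=cv2.resize(a,(400,343));o[:,400:]=cv2.resize(q[140:250,175:275,::-1],(400,440),interpolation=cv2.INTER_CUBIC)
cv2.imwrite('pics/c5.png',o);print(s['ee_pos'],press(s),s['ft_force'])
E
```

```text
time_s: 8.6
ee_pos: [0.4721, 0.3081, 0.1754]
tcp_rot: [0.127, 0.992, -0.0, -0.0]
ft_force: [0.1, -0.8, 0.2]
opening: 0.0002
gripper_force: 0.0
[0.4721 0.3081 0.1754] (np.float64(-0.05615510303550731), np.float64(-0.03399301830351442)) [ 0.084  -0.7997  0.2445]
```

View pics/c5.png

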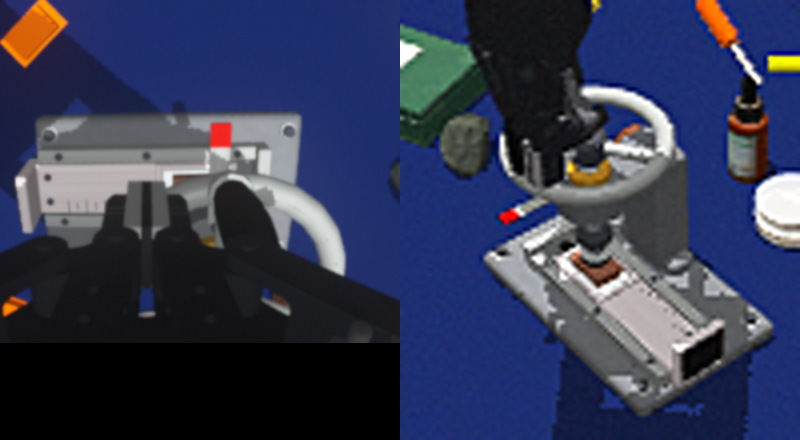

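The scene crop shows the carriage home with the slab under the pad. In the wrist crop the fingers at (148,190) stand behind the handle, whose base is at (230,180). I'll raise slightly and close the gap.

```bash
python3 -m handwheel '[{"xyz":[0,0.002,-0.006],"rotation":[0,0,0]},{"xyz":[0,0.004,-0.008],"rotation":[0,0,0]},{"xyz":[0,0.006,-0.008],"rotation":[0,0,0]},{"xyz":[0,0.008,-0.008],"rotation":[0,0,0]},{"xyz":[0,0.01,-0.008],"rotation":[0,0,0]},{"xyz":[0,0.0115,-0.008],"rotation":[0,0,0]}]'
python3 -m handwheel '[{"xyz":[0.0017,0.005,0],"rotation":[0,0,0.087]},{"xyz":[0.0031,0.0101,0],"rotation":[0,0,0.175]},{"xyz":[0.0039,0.0153,0],"rotation":[0,0,0.262]},{"xyz":[0.0043,0.0205,0],"rotation":[0,0,0.349]}]'
python3 - <<'E'
from bench import env
from h import *
s=env.observe();print(press(s),s['ft_force'],s['moment'],s['gripper_force'],s['opening'])
E
```

```text
time_s: 9.45
ee_pos: [0.4749, 0.3195, 0.1831]
tcp_rot: [0.127, 0.992, -0.0, -0.0]
ft_force: [-0.5, -1.5, 0.8]
opening: 0.0
gripper_force: 1.0
time_s: 9.95
ee_pos: [0.4754, 0.3404, 0.1829]
tcp_rot: [0.299, 0.954, -0.001, -0.001]
ft_force: [-3.0, -0.9, 0.0]
opening: -0.0002
gripper_force: 1.1
(np.float64(-0.06106473642187263), np.float64(-0.0019420472917515384)) [-2.9775 -0.9108  0.0285] [-0.1433  0.4091  0.0033] 1.1130587384104729 -0.0002079760430933834
```

```bash
python3 -m handwheel '[{"xyz":[0.0017,0.005,0],"rotation":[0,0,0.087]},{"xyz":[0.0031,0.0101,0],"rotation":[0,0,0.175]},{"xyz":[0.0039,0.0153,0],"rotation":[0,0,0.262]},{"xyz":[0.0043,0.0205,0],"rotation":[0,0,0.349]},{"xyz":[0.0043,0.0258,0],"rotation":[0,0,0.436]},{"xyz":[0.0037,0.031,0],"rotation":[0,0,0.524]},{"xyz":[0.0028,0.0362,0],"rotation":[0,0,0.611]},{"xyz":[0.0014,0.0413,0],"rotation":[0,0,0.698]}]'
python3 -m handwheel '[{"xyz":[0.0017,0.005,0],"rotation":[0,0,0.087]},{"xyz":[0.0031,0.0101,0],"rotation":[0,0,0.175]},{"xyz":[0.0039,0.0153,0],"rotation":[0,0,0.262]},{"xyz":[0.0043,0.0205,0],"rotation":[0,0,0.349]},{"xyz":[0.0043,0.0258,0],"rotation":[0,0,0.436]},{"xyz":[0.0037,0.031,0],"rotation":[0,0,0.524]},{"xyz":[0.0028,0.0362,0],"rotation":[0,0,0.611]},{"xyz":[0.0014,0.0413,0],"rotation":[0,0,0.698]}]'
python3 - <<'E'
from bench import env
from h import *
s=env.observe();print(press(s),s['ft_force'],s['qpos'],s['gripper_force'])
p,_=env.snapshot('side');o=cv2.resize(p[150:270,200:360,::-1],(480,360),interpolation=cv2.INTER_CUBIC);cv2.imwrite('pics/s6.png',o)
E
```

```text
time_s: 10.95
ee_pos: [0.4978, 0.3755, 0.1829]
tcp_rot: [0.607, 0.795, -0.001, -0.001]
ft_force: [-2.6, 0.5, -1.2]
opening: -0.0001
gripper_force: 1.1
time_s: 11.95
ee_pos: [0.5374, 0.388, 0.1829]
tcp_rot: [0.842, 0.539, -0.0, -0.0]
ft_force: [-1.5, 1.5, -1.5]
opening: 0.0001
gripper_force: 1.1
(np.float64(-0.01289323830872458), np.float64(0.05963014536681179)) [-1.4971  1.4655 -1.5017] [0.5547 0.6029 1.379  0.0008 1.1604 0.9861] 1.0809315741062164
```

View pics/s6.png

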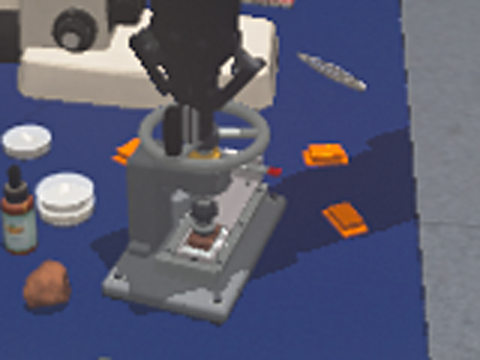

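The side view shows the handle at (172,130), ahead of the fingers at (205,125), being pushed clockwise. Continuing the same arc.

```bash
python3 -m handwheel '[{"xyz":[0.0017,0.005,0],"rotation":[0,0,0.087]},{"xyz":[0.0031,0.0101,0],"rotation":[0,0,0.175]},{"xyz":[0.0039,0.0153,0],"rotation":[0,0,0.262]},{"xyz":[0.0043,0.0205,0],"rotation":[0,0,0.349]},{"xyz":[0.0043,0.0258,0],"rotation":[0,0,0.436]},{"xyz":[0.0037,0.031,0],"rotation":[0,0,0.524]},{"xyz":[0.0028,0.0362,0],"rotation":[0,0,0.611]},{"xyz":[0.0014,0.0413,0],"rotation":[0,0,0.698]}]'
python3 -m handwheel '[{"xyz":[0.0017,0.005,0],"rotation":[0,0,0.087]},{"xyz":[0.0031,0.0101,0],"rotation":[0,0,0.175]},{"xyz":[0.0039,0.0153,0],"rotation":[0,0,0.262]},{"xyz":[0.0043,0.0205,0],"rotation":[0,0,0.349]},{"xyz":[0.0043,0.0258,0],"rotation":[0,0,0.436]},{"xyz":[0.0037,0.031,0],"rotation":[0,0,0.524]},{"xyz":[0.0028,0.0362,0],"rotation":[0,0,0.611]},{"xyz":[0.0014,0.0413,0],"rotation":[0,0,0.698]}]'
python3 - <<'E'
from bench import env
from h import *
s=env.observe();print(press(s),s['ft_force'],s['qpos'],s['gripper_force'],s['tcp_rot'])
E
```

```text
time_s: 13.0
ee_pos: [0.5757, 0.3719, 0.1829]
tcp_rot: [0.976, 0.219, -0.0, -0.0]
ft_force: [-0.5, 1.6, -1.2]
opening: -0.0
gripper_force: 1.0
time_s: 14.0
ee_pos: [0.5946, 0.3351, 0.183]
tcp_rot: [0.992, -0.127, -0.0, -0.0]
ft_force: [-0.5, 1.6, -0.8]
opening: -0.0001
gripper_force: 0.9
(np.float64(0.055697546442213045), np.float64(0.022731716320182817)) [-0.4905  1.5671 -0.8416] [0.4448 0.6388 1.3169 0.0005 1.1864 2.2709] 0.8847348019480705 [ 0.9918 -0.1274 -0.0003 -0.0001]
```

```bash
python3 -m handwheel '[{"xyz":[0,-0.008,0],"rotation":[0,0,0]},{"xyz":[0,-0.014,0],"rotation":[0,0,0]},{"xyz":[0,-0.014,-0.025],"rotation":[0,0,0]},{"xyz":[0,-0.014,-0.045],"rotation":[0,0,-0.17]},{"xyz":[0,-0.014,-0.045],"rotation":[0,0,-0.34]},{"xyz":[0,-0.014,-0.045],"rotation":[0,0,-0.51]},{"xyz":[0,-0.014,-0.045],"rotation":[0,0,-0.68]},{"xyz":[0,-0.014,-0.045],"rotation":[0,0,-0.85]}]'
python3 -m handwheel '[{"xyz":[0,0,0],"rotation":[0,0,-0.17]},{"xyz":[0,0,0],"rotation":[0,0,-0.34]},{"xyz":[0,0,0],"rotation":[0,0,-0.51]},{"xyz":[0,0,0],"rotation":[0,0,-0.68]},{"xyz":[0,0,0],"rotation":[0,0,-0.85]},{"xyz":[0,0,0],"rotation":[0,0,-1.02]},{"xyz":[0,0,0],"rotation":[0,0,-1.19]},{"xyz":[0,0,0],"rotation":[0,0,-1.36]}]'
python3 -m handwheel '[{"xyz":[0,0,0],"rotation":[0,0,-0.17]},{"xyz":[0,0,0],"rotation":[0,0,-0.34]},{"xyz":[0,0,0],"rotation":[0,0,-0.51]},{"xyz":[0,0,0],"rotation":[0,0,-0.68]},{"xyz":[0,0,0],"rotation":[0,0,-0.85]},{"xyz":[0,0,0],"rotation":[0,0,-0.93]},{"xyz":[0,0,0],"rotation":[0,0,-0.93]},{"xyz":[0,0,0],"rotation":[0,0,-0.93]}]'
python3 - <<'E'
from bench import env
from h import *
s=env.observe();print(press(s),s['qpos'])
print(*rel(s,[*px(.056,.034),.183],np.radians(75.5)))
m=env.camera_model('wrist');p,d=env.snapshot('wrist');np.savez('pics/w7.npz',p=p,d=d,R=m['R'],t=m['t']);cv2.imwrite('pics/w7.png',p[...,::-1])
E
```

```text
time_s: 15.0
ee_pos: [0.5984, 0.3491, 0.2282]
tcp_rot: [0.955, 0.297, 0.0, 0.0]
ft_force: [-0.0, -0.1, -0.2]
opening: 0.0004
gripper_force: 0.0
time_s: 16.0
ee_pos: [0.5983, 0.3491, 0.2283]
tcp_rot: [0.555, 0.832, 0.0, 0.0]
ft_force: [0.6, -0.6, 1.2]
opening: -0.0
gripper_force: 0.0
time_s: 17.0
ee_pos: [0.5983, 0.3488, 0.2282]
tcp_rot: [0.128, 0.992, -0.0, -0.0]
ft_force: [-1.2, -0.8, 0.1]
opening: 0.0003
gripper_force: 0.0
(np.float64(0.05586642864126444), np.float64(0.03694922977357849)) [ 0.4606  0.6185  1.2385 -0.      1.2847 -0.8535]
[-0.0001 -0.0029  0.0452] [-0.0001 -0.0001 -0.0036]
```

View pics/w7.png

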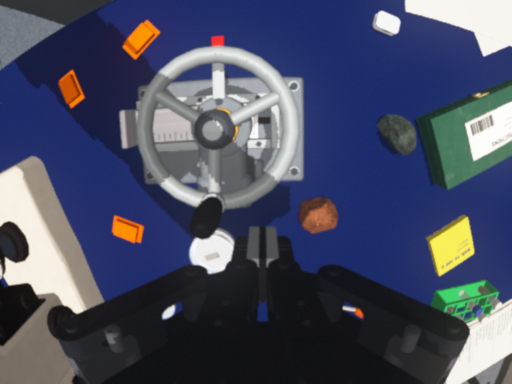

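The wrist view shows the wheel from above: hub top (213,127), handle base (212,202), red tip (218,41), and the rim spanning u 137–305, v 46–210. The handle is about half a turn on and the fingers are clear above.

Run:
```python
from bench import env
from h import *
m=env.camera_model('wrist');f=np.load('pics/w7.npz')
g=lambda u,v,z:wz(f,m,u,v,z)
hub=g(213,127,.166);red=g(218,41,.129);hb=g(212,202,.162);print(hub,red,hb)
pts=np.array([g(u,v,.1595)[:2] for u,v in((137,125),(146,84),(175,55),(217,46),(265,62),(295,97),(304,135),(296,172),(270,202),(165,194))])
A=np.c_[2*pts,np.ones(len(pts))];x=np.linalg.lstsq(A,(pts**2).sum(1),rcond=None)[0];print('rim c',x[:2],np.sqrt(x[2]+x[:2]@x[:2]))
for c in(hub[:2],x[:2],AX):
    a=np.degrees(np.arctan2(*(hb[:2]-c)[::-1]));r=np.degrees(np.arctan2(*(red[:2]-c)[::-1]));print(a,r,'turn',(r-a)%360)
```

```text
[0.5347 0.3302 0.166 ] [0.4674 0.3461 0.129 ] [0.5878 0.3126 0.162 ]
rim c [0.5396 0.3298] 0.063331181506898
-18.25169006487754 166.63572720893666 turn 184.8874172738142
-19.559229336237028 167.22295804178262 turn 186.78218737801964
-15.224885688484779 164.19541051101814 turn 179.42029619950293
```

```bash
python3 -m handwheel '[{"xyz":[0,0,0.03],"rotation":[0,0,0]},{"xyz":[0,0,0.045],"rotation":[0,0,0]},{"xyz":[0,-0.004,0.045],"rotation":[0,0,0]},{"xyz":[0,-0.008,0.045],"rotation":[0,0,0]},{"xyz":[0,-0.012,0.045],"rotation":[0,0,0]},{"xyz":[0,-0.0145,0.045],"rotation":[0,0,0]}]'
python3 -m handwheel '[{"xyz":[-0.0017,-0.005,0],"rotation":[0,0,0.087]},{"xyz":[-0.0031,-0.0101,0],"rotation":[0,0,0.175]},{"xyz":[-0.0039,-0.0153,0],"rotation":[0,0,0.262]},{"xyz":[-0.0043,-0.0205,0],"rotation":[0,0,0.349]},{"xyz":[-0.0043,-0.0258,0],"rotation":[0,0,0.436]},{"xyz":[-0.0037,-0.031,0],"rotation":[0,0,0.524]},{"xyz":[-0.0028,-0.0362,0],"rotation":[0,0,0.611]},{"xyz":[-0.0014,-0.0413,0],"rotation":[0,0,0.698]}]'
python3 - <<'E'
from bench import env
from h import *
s=env.observe();print(press(s),s['ft_force'],s['qpos'],s['gripper_force'])
E
```

```text
time_s: 17.8
ee_pos: [0.5949, 0.3343, 0.184]
tcp_rot: [0.128, 0.992, 0.0, 0.0]
ft_force: [1.0, 2.5, 1.1]
opening: 0.0
gripper_force: 1.2
time_s: 18.8
ee_pos: [0.5857, 0.2943, 0.1837]
tcp_rot: [0.46, 0.888, 0.001, 0.0]
ft_force: [1.3, 2.0, -0.2]
opening: -0.0001
gripper_force: 0.9
(np.float64(0.05726962150881751), np.float64(-0.01900003679995307)) [ 1.3079  1.9508 -0.2415] [ 0.3944  0.588   1.4025  0.0005  1.15   -0.2198] 0.8704368397593498
```

```bash
python3 -m handwheel '[{"xyz":[-0.0017,-0.005,0],"rotation":[0,0,0.087]},{"xyz":[-0.0031,-0.0101,0],"rotation":[0,0,0.175]},{"xyz":[-0.0039,-0.0153,0],"rotation":[0,0,0.262]},{"xyz":[-0.0043,-0.0205,0],"rotation":[0,0,0.349]},{"xyz":[-0.0043,-0.0258,0],"rotation":[0,0,0.436]},{"xyz":[-0.0037,-0.031,0],"rotation":[0,0,0.524]},{"xyz":[-0.0028,-0.0362,0],"rotation":[0,0,0.611]},{"xyz":[-0.0014,-0.0413,0],"rotation":[0,0,0.698]}]'
python3 -m handwheel '[{"xyz":[-0.0017,-0.005,0],"rotation":[0,0,0.087]},{"xyz":[-0.0031,-0.0101,0],"rotation":[0,0,0.175]},{"xyz":[-0.0039,-0.0153,0],"rotation":[0,0,0.262]},{"xyz":[-0.0043,-0.0205,0],"rotation":[0,0,0.349]},{"xyz":[-0.0043,-0.0258,0],"rotation":[0,0,0.436]},{"xyz":[-0.0037,-0.031,0],"rotation":[0,0,0.524]},{"xyz":[-0.0028,-0.0362,0],"rotation":[0,0,0.611]},{"xyz":[-0.0014,-0.0413,0],"rotation":[0,0,0.698]}]'
python3 - <<'E'
from bench import env
from h import *
s=env.observe();print(press(s),s['ft_force'],s['qpos'],s['gripper_force'])
E
```

```text
time_s: 19.8
ee_pos: [0.553, 0.2692, 0.1838]
tcp_rot: [0.736, 0.677, 0.001, 0.0]
ft_force: [1.7, 1.3, -0.5]
opening: 0.0001
gripper_force: 0.9
time_s: 20.8
ee_pos: [0.5117, 0.271, 0.1837]
tcp_rot: [0.923, 0.384, 0.001, 0.0]
ft_force: [2.6, -0.3, -0.3]
opening: -0.0001
gripper_force: 0.9
(np.float64(-0.00854439073510061), np.float64(-0.06007327872340225)) [ 2.6459 -0.2946 -0.3326] [ 0.4068  0.4541  1.6233 -0.0003  1.0629  1.189 ] 0.8699367195367813
```

```bash
python3 -m handwheel '[{"xyz":[-0.0017,-0.005,0],"rotation":[0,0,0.087]},{"xyz":[-0.0031,-0.0101,0],"rotation":[0,0,0.175]},{"xyz":[-0.0039,-0.0153,0],"rotation":[0,0,0.262]},{"xyz":[-0.0043,-0.0205,0],"rotation":[0,0,0.349]},{"xyz":[-0.0043,-0.0258,0],"rotation":[0,0,0.436]},{"xyz":[-0.0037,-0.031,0],"rotation":[0,0,0.524]},{"xyz":[-0.0028,-0.0362,0],"rotation":[0,0,0.611]},{"xyz":[-0.0014,-0.0413,0],"rotation":[0,0,0.698]}]'
python3 -m handwheel '[{"xyz":[-0.001,-0.0025,0],"rotation":[0,0,0.044]},{"xyz":[-0.0017,-0.005,0],"rotation":[0,0,0.087]},{"xyz":[-0.0017,-0.005,0],"rotation":[0,0,0.087]}]'
python3 - <<'E'
from bench import env
from h import *
s=env.observe();print(press(s),s['ft_force'],s['qpos'],s['gripper_force'])
m=env.camera_model('wrist');p,d=env.snapshot('wrist');np.savez('pics/w8.npz',p=p,d=d,R=m['R'],t=m['t']);cv2.imwrite('pics/w8.png',cv2.resize(p[60:320,120:500,::-1],(760,520),interpolation=cv2.INTER_CUBIC))
E
```

```text
time_s: 21.8
ee_pos: [0.4809, 0.2988, 0.1834]
tcp_rot: [0.999, 0.045, -0.0, 0.0]
ft_force: [0.5, -2.2, -1.8]
opening: 0.0002
gripper_force: 1.0
time_s: 22.18
ee_pos: [0.4788, 0.3038, 0.1834]
tcp_rot: [1.0, 0.004, -0.0, 0.0]
ft_force: [-0.8, -0.5, -0.9]
opening: 0.0002
gripper_force: 0.5
(np.float64(-0.04862326551996626), np.float64(-0.036555408172438235)) [-0.8018 -0.5076 -0.9247] [ 0.4834  0.4345  1.6551 -0.0002  1.0522  2.047 ] 0.47687916085124016
```

View pics/w8.png

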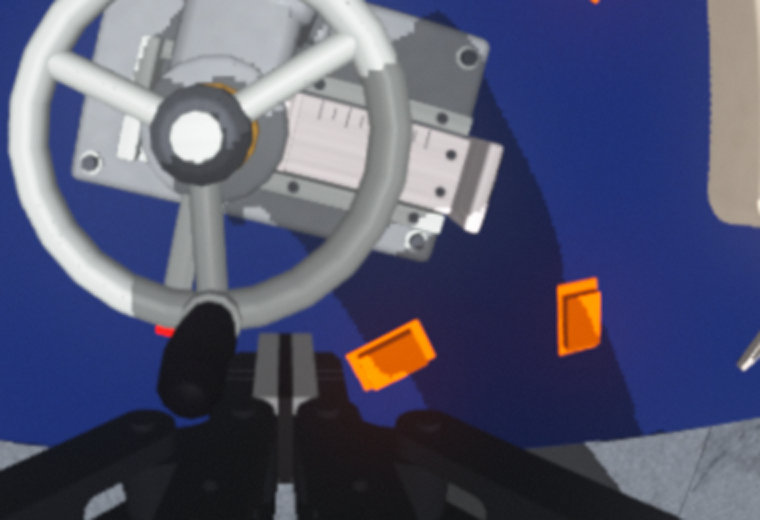

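The wrist crop shows the hub at (200,136), the handle's spoke and base at (211,303), and the red tip at (165,330), half hidden by the handle. A few degrees remain.

Run:
```python
from bench import env
from h import *
m=env.camera_model('wrist');f=np.load('pics/w8.npz')
g=lambda u,v,z:wz(f,m,120+u/2,60+v/2,z)
hub=g(200,136,.163);red=g(163,332,.129);hb=g(211,303,.158);sp=g(206,235,.150);print(hub,red,hb)
pts=np.array([g(u,v,.157)[:2] for u,v in((10,125),(30,215),(75,275),(135,315),(290,312),(350,270),(397,200),(408,120),(385,50),(22,60))])
A=np.c_[2*pts,np.ones(len(pts))];x=np.linalg.lstsq(A,(pts**2).sum(1),rcond=None)[0];print('rim c',x[:2],np.sqrt(x[2]+x[:2]@x[:2]))
for c in(hub[:2],x[:2],np.array([.536,.328])):
    an=lambda p:np.degrees(np.arctan2(*(p[:2]-c)[::-1]))%360
    print(an(hb),an(sp),an(red),'remaining',an(hb)-an(red),an(hb)-165.5)
```

```text
[0.5366 0.3275 0.163 ] [0.464  0.3479 0.129 ] [0.4862 0.3261 0.158 ]
rim c [0.5364 0.3283] 0.05925335061865519
181.57301703693983 178.94764474137725 164.2585212806121 remaining 17.314495756327744 16.07301703693983
182.54534996470272 180.50804227999484 164.84230666168935 remaining 17.703043303013374 17.045349964702723
182.2008400717729 179.92157482261567 164.53256162880814 remaining 17.66827844296475 16.700840071772888
```

```bash
python3 -m handwheel '[{"xyz":[-0.0009,-0.0025,0],"rotation":[0,0,0.044]},{"xyz":[-0.0017,-0.005,0],"rotation":[0,0,0.087]},{"xyz":[-0.0025,-0.0076,0],"rotation":[0,0,0.131]},{"xyz":[-0.0031,-0.0101,0],"rotation":[0,0,0.175]},{"xyz":[-0.0036,-0.0127,0],"rotation":[0,0,0.218]},{"xyz":[-0.0039,-0.0153,0],"rotation":[0,0,0.262]},{"xyz":[-0.004,-0.0163,0],"rotation":[0,0,0.279]},{"xyz":[-0.004,-0.0163,0],"rotation":[0,0,0.279]}]'
python3 - <<'E'
from bench import env
from h import *
s=env.observe();print(press(s),s['ft_force'],s['qpos'],s['gripper_force'])
m=env.camera_model('wrist');p,d=env.snapshot('wrist');np.savez('pics/w9.npz',p=p,d=d,R=m['R'],t=m['t']);cv2.imwrite('pics/w9.png',cv2.resize(p[60:320,120:500,::-1],(760,520),interpolation=cv2.INTER_CUBIC))
E
```

```text
time_s: 23.22
ee_pos: [0.4748, 0.3201, 0.1833]
tcp_rot: [0.991, -0.135, -0.0, 0.0]
ft_force: [-1.9, -0.7, -0.2]
opening: 0.0
gripper_force: 0.9
(np.float64(-0.05658850890879376), np.float64(-0.021759580298375675)) [-1.8976 -0.6533 -0.1659] [0.5119 0.4441 1.6401 0.     1.0574 2.354 ] 0.8696805685758591
```

View pics/w9.png

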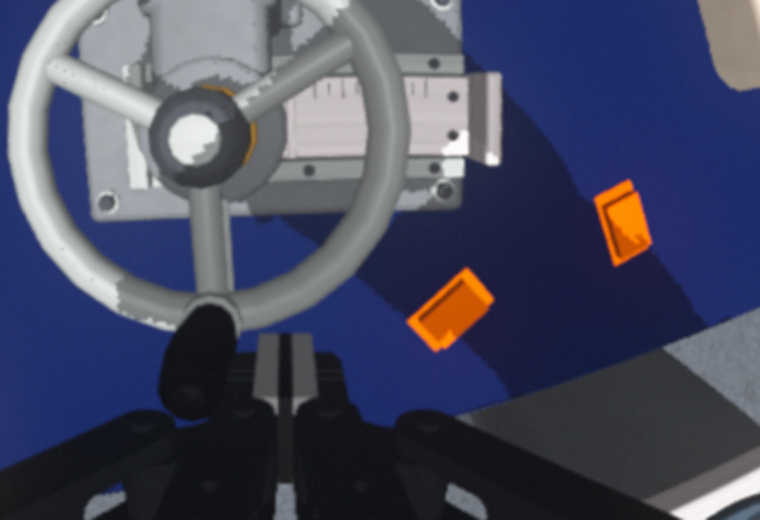

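The pointer is now hidden under the spoke and handle, with the spoke running from (207,190) to (213,303). I'll compute the angle from it.

Run:
```python
from bench import env
from h import *
m=env.camera_model('wrist');f=np.load('pics/w9.npz')
g=lambda u,v,z:wz(f,m,120+u/2,60+v/2,z)
hub=g(200,136,.163);hb=g(212,303,.158);sp=g(211,240,.150);ptr=g(229,240,.129);print(hub,hb)
for c in(hub[:2],np.array([.536,.328])):
    an=lambda p:np.degrees(np.arctan2(*(p[:2]-c)[::-1]))%360
    print('handle',an(hb),'spoke',an(sp),'pointer edge',an(ptr),'remaining',an(hb)-165)
a=[g(u,v,.012)[:2] for u,v in((97,219),(463,207))];e=a[1]-a[0];print('base -y edge dir',np.degrees(np.arctan2(e[1],e[0]))+180,'-> -x press dir angle',(np.degrees(np.arctan2(e[1],e[0]))-90)%360)
```

```text
[0.5368 0.3268 0.163 ] [0.4879 0.3391 0.158 ]
handle 165.96393084131424 spoke 165.6793345672161 pointer edge 170.85735250382308 remaining 0.9639308413142373
handle 167.03546481666274 spoke 167.33754615953757 pointer edge 172.4126982675557 remaining 2.0354648166627385
base -y edge dir 76.34161363085242 -> -x press dir angle 166.3416136308524
```

Within about 2° of one full turn. Retreating straight back from the handle, then up and clear.

```bash
python3 -m handwheel '[{"xyz":[0,0.005,0],"rotation":[0,0,0]},{"xyz":[0,0.015,0],"rotation":[0,0,0]},{"xyz":[0,0.02,-0.02],"rotation":[0,0,0]},{"xyz":[0,0.02,-0.07],"rotation":[0,0,0]},{"xyz":[0,0.03,-0.11],"rotation":[0,0,0]},{"xyz":[0,0.06,-0.13],"rotation":[0,0,0]},{"xyz":[0,0.08,-0.13],"rotation":[0,0,0]},{"xyz":[0,0.08,-0.13],"rotation":[0,0,0]}]'
python3 - <<'E'
from bench import env
from h import *
s=env.observe();print(press(s),s['ft_force'],s['qvel'])
m=env.camera_model('wrist');p,d=env.snapshot('wrist');np.savez('pics/w10.npz',p=p,d=d,R=m['R'],t=m['t'])
q,_=env.snapshot('side')
o=np.zeros((520,800,3),np.uint8);o[:384,:400]=cv2.resize(p[:,:,::-1],(400,300)) if 0 else p[0:384,56:456,::-1];o[:400,400:]=cv2.resize(q[165:265,220:320,::-1],(400,400),interpolation=cv2.INTER_CUBIC);cv2.imwrite('pics/c10.png',o[:400])
E
```

```text
time_s: 24.28
ee_pos: [0.4529, 0.2419, 0.3126]
tcp_rot: [0.991, -0.136, -0.0, 0.0]
ft_force: [0.0, 0.4, -0.2]
opening: 0.0002
gripper_force: 0.0
(np.float64(-0.058181045760012484), np.float64(-0.10290063930689278)) [ 0.0289  0.4245 -0.1524] [ 0.0261  0.0318 -0.0257  0.0058  0.0026  0.0185]
```

View pics/c10.png

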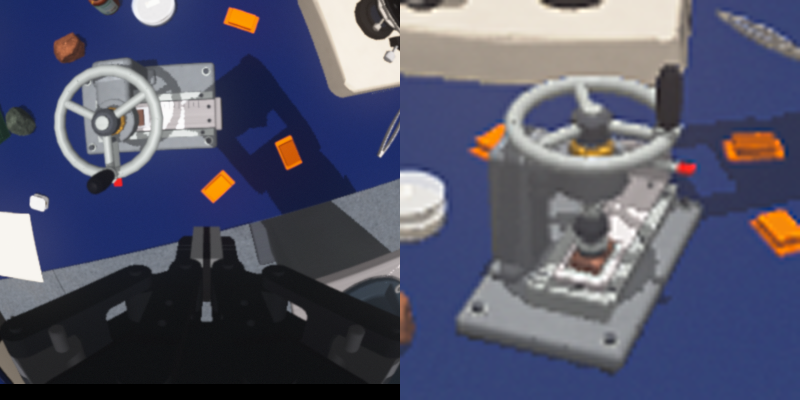

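The handle stands over the red tip: wrist view (105,178) with the tip at (118,182), and side view (668,97) against (670,90) at the start. The pad sits on the slab at (590,240), and nothing else has moved. I'll let the arm settle and hand in.

```bash
python3 -m handwheel '[{"xyz":[0,0,0],"rotation":[0,0,0]},{"xyz":[0,0,0],"rotation":[0,0,0]},{"xyz":[0,0,0],"rotation":[0,0,0]},{"xyz":[0,0,0],"rotation":[0,0,0]}]' && python3 -c "
from bench import env
print(env.sign_off())"
```

```text
time_s: 24.88
ee_pos: [0.4533, 0.2432, 0.3132]
tcp_rot: [0.991, -0.136, -0.0, 0.0]
ft_force: [-0.7, 0.1, -0.4]
opening: -0.0001
gripper_force: 0.0
the job is handed in; nothing more can be done
None
```

The job is handed in (no verdict was returned): the carriage is home, the wheel stands within about 2° of one full clockwise turn with the handle back over the red pointer, the pad looks seated on the slab (its force can't be read), and the arm is clear.

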